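# Set the slice thickness of a bread slicer

## Task

On the bread slicer, push the stud of the thickness ring's lever round its arc with the fingers until the pointer points at the marker clip on the scale, then press the round push button fully down and let it come up again. Push gently from one side and do not pinch the stud; lift or shift nothing else, and leave the pointer in line with the clip.

Things in the scene. Friction and masses are not known exactly. Their poses are not given: they have to be found in the camera images.
- slicer: Bread slicer fixed to the bench: white housing 290 x 350 mm, its flat top (deck) 80 mm above the bench; low steel loaf cradle along its +y side. Origin on the bench under the ring's vertical axis; its -x side faces the robot at yaw 0. On the deck about the axis lies a 3 mm thick fan-shaped grey scale plate, radius 137 mm, with white lines, along its -x half
- ring: Black thickness ring, radius 61 mm, top 97 mm above the bench; origin on its vertical axis. Along its own -x axis a black lever bar carries an upright steel stud and, beyond, a thin pointer. Turns 1.35 rad either way from the slicer's -x direction, stays where left; pushing takes about 1.5 N at the stud. The lever starts on the slicer's +y side; the clip is always anticlockwise (seen from above) of it
- stud_top (a point): Top centre of the lever's upright steel stud: 16 mm in diameter, 85 mm from the ring's axis, top 133 mm above the bench; its free sides run from 98 mm (top of the lever bar, 12 mm wide) to 133 mm. Push on its side
- pointer_tip (a point): Tip of the pointer (black, 5 mm wide, 89 mm above the bench), on the same radius as the stud, 112 mm from the ring's axis
- clip: Dark steel marker clip, 12 mm wide and 20 mm long, fixed on the rim of the scale plate, top 97 mm above the bench. ORIGIN NOT AT THE CLIP but on the ring's axis, 83 mm above the bench; the clip lies along this frame's -x axis, 117 to 137 mm out, and y is across it
- clip_nose (a point): Middle of the clip's inner end, 117 mm from the ring's axis, 91 mm above the bench: the pointer must point here. The pointer passes 5 mm inside it without touching
- set_button (a joint): Round black push button, 30 mm in diameter, in a steel housing on the deck's right (-y) part: travel pressed down in m, 0 = up, 0.006 = fully down; a spring, about 5 N when fully down, brings it back up
- set_button_top (a point): Centre of the top face of the push button, about 102 mm above the bench; press straight down
- jar: Jar with a steel lid, 48 mm in diameter, 75 mm tall, standing loose on the deck's far left corner; origin at the middle of its base
- pot: White cup, 48 mm in diameter, 50 mm tall, loose on the deck's far edge; origin at the middle of its base
- loaf: Loaf of bread, 225 x 115 x 95 mm, loose in the cradle, its top about 125 mm above the bench; origin at the middle of its underside
- roll_a: Bread roll, 80 mm in diameter, 46 mm tall, on the bench right of the slicer; origin under its middle
- roll_b: A second roll, the same size, right of the slicer
- brush: Hand brush, 200 mm long, on the bench at the right

How it is judged:
By the outcome, as a careful person would: the job done as asked, in the order asked, and still so for the second after the job is handed in, with the robot touching nothing.
It also fails if it takes over 51 s, if anything falls off the work surface, if the arm or the gripper's body presses on something with over 40 N, if the wrist force passes 120 N, or if a joint passes its speed limit or range.

## Robot

A 6-joint arm with a two-finger parallel gripper is mounted at the origin on the work surface. World frame = base frame: x ahead of the robot, y to its left, z up, the work surface at z = 0. Lengths are in m, angles in rad, forces in N, time in s.
With the tool pointing down it reaches from about 0.275 to 0.825 m from the base axis. Payload 4.9 kg.
Tool frame: the origin (TCP) lies between the finger pads; the fingertips stand 25 mm ahead of it and the grasp point (between the pads) lies 6 mm ahead of it; z points along the fingers, y is the line along which they close (so a half turn about z gives the same grasp; the last joint's range is limited). The gripper opens to 85 mm and grips with 20 to 120 N. Pads are 22 mm wide; open, the fingers measure 114 mm over their backs; the gripper's body (76 mm by 85 mm) begins 54 mm behind the grasp point. The pads swing forward as they close: fully open they stand 13 mm farther back than shut.
Start: joints at [1.189, 0.326, -0.193, 1.052, 0, 1.437], TCP at [0.135, 0.533, 0.228] pointing down, gripper open.
Joint ranges: [-2.65, 2.65], [-0.97, 1.79], [-1.3, 1.35], [-1.93, 2.1], [-1.47, 1.37], [-3.14, 3.14]. Speed limits (rad/s): [2.57, 2.57, 3.14, 3.14, 3.14, 3.14].

## Interface

Orientations are given as [roll, pitch, yaw] about the fixed x, y, z axes, in that order (R = Rz(yaw) Ry(pitch) Rx(roll)).
In Python, from workcell import bot, grab_frame, camera_params gives the robot as it stands.
- The arm moves only by the tool jog_arm, never from a script. Its arguments are lists of equal length, an entry for each row: "travel": the shift along the tool's x, y, z in cm, a list of three; "delta_rot": the turn, a rotation vector about the tool's x, y, z in degrees, a list of three; "hand": the opening, from -1 (shut) to 1 (fully open). In form: {"travel": [[dx, dy, dz], ...], "delta_rot": [[rx, ry, rz], ...], "hand": [hand, ...]}. A call has 1 to 8 rows; each row shifts and turns the commanded pose from where the row before left it, along the tool's axes as they then stand; what a row does not reach is not made up. A row lasts 1/8 s, in which the tool goes at most 62.5 mm and 10.7 degrees, less where a joint would pass 70% of its speed; a pose out of reach is approached as far as the arm can. A call with a gripper value outside its range is refused whole. The fingers move at their own pace and stop on an object; "force" is the grip in N (left out, the last holds). Time passes only in rows, so rows that do not move let the fingers close. It gives the time, the measured TCP pose, the force, the opening and the grip force at its end, in the units of the state.
- bot.observe(): the state, without advancing time (a new reading comes with each control period).
- grab_frame(name): name is "scene" or "top" or "wrist"; returns (picture, depth): 480x640x3 uint8, blue, green, red; 480x640 float32, m along the optical axis (not along the pixel's ray), 0 where there is no reading.
- camera_params(name): a dict with "intrinsics" (3x3 intrinsics, pixels), "rvec" (rotation vector, rad) and "tvec" (3), from world to camera coordinates, as OpenCV has them; the wrist camera has in their place "hand_eye" (4x4, takes a point from camera to tool coordinates, whose origin is the TCP and whose axes are the flange's). Camera axes: x right, y down, z forward; pixel columns grow to the right and rows downward; lengths in m; the calibration is good to about 2 mm. A picture is of the moment at which its call begins: read the wrist's pose just before it. camera_params takes no time and is no camera call.
- bot.finish_job(): hands the job in; it is judged then, once.
The state is a dict: "clock": time; "joint_positions": joint angles; "joint_vel": joint speeds; "effort": joint torques, N m; "eef_pos": TCP position; "tcp_rot": TCP orientation; "wrist_force": force on the tool from outside, world axes, zero at the start; "moment": the same for the moment, N m; "finger_gap": opening from 0.0 (shut) to 1.0 (fully open); "grip_force": force on a finger pad.
Only numpy, scipy, OpenCV 4.12 (cv2) and the standard library are available. Lean on these libraries where they do the work, as an engineer would, in place of code of your own. Each camera call takes 0.05 s, during which the arm holds its last target. There are 200 camera calls.

## Working session

There is one attempt and no reset: what is moved stays moved. The work goes in short steps, Python scripts to look and compute and a tool call to move; the robot and the scene stay as the last step left them, time stands still between calls to the robot, and variables do not carry over. Pictures are saved under pics/ and viewed, at most 10 in all, crops included, and the job is handed in when it is done.

Besides the shell and the picture viewer there is one more tool, called after ">>>" as name(argument=value, ...), one argument or row to a line, values as JSON. jog_arm: Moves the arm, as the interface text tells. Its arguments: {"type":"object","properties":{"travel":{"type":"array","items":{"type":"array","items":{"type":"number"}}},"delta_rot":{"type":"array","items":{"type":"array","items":{"type":"number"}}},"hand":{"type":"array","items":{"type":"number"}},"force":{"type":"number"}},"required":["travel","delta_rot","hand"]}

```bash
mkdir -p pics; ls; cat > h.py <<'E'
import numpy as np, cv2
from workcell import bot, grab_frame, camera_params
def cam(n):
    p=camera_params(n);return np.array(p['intrinsics']),cv2.Rodrigues(np.array(p['rvec'],float))[0],np.array(p['tvec'],float).ravel()
def pix2z(n,u,v,z):
    K,R,t=cam(n);d=R.T@np.linalg.inv(K)@np.array([u,v,1.]);c=-R.T@t
    return c+d*(z-c[2])/d[2]
def proj(n,P):
    K,R,t=cam(n);q=K@(R@np.asarray(P)+t);return q[:2]/q[2]
E
python3 - <<'E'
from h import *
print(bot.observe())
for n in('top','scene'):
    im,d=grab_frame(n);cv2.imwrite(f'pics/{n}0.png',im);np.save(f'{n}0.npy',d);K,R,t=cam(n);print(n,K,-R.T@t,R)
E
```

```text
pics
{'clock': 0.0, 'joint_positions': array([ 1.18882135e+00,  3.26948192e-01, -1.93603424e-01,  1.05199934e+00,
       -1.77848916e-05,  1.43660227e+00]), 'joint_vel': array([ 6.28852265e-04, -9.56125441e-04, -1.18439925e-03, -1.65337848e-03,
        6.50930768e-05,  2.59337128e-04]), 'effort': array([ 1.43067278e-03, -4.43403912e+01,  2.62442136e+01,  1.53640669e-02,
        7.13228610e-05, -1.84872832e-06]), 'eef_pos': array([0.13465501, 0.53264374, 0.22709208]), 'tcp_rot': array([-3.13985142e+00, -2.17129295e-04,  2.89381156e+00]), 'wrist_force': array([-0.24297856,  0.27192007,  0.03737186]), 'moment': array([ 0.033142  ,  0.0055623 , -0.05911436]), 'grip_force': 0.0, 'finger_gap': 0.9999378950133951}
top [[571.96794826   0.         318.42661767]
 [  0.         571.96794826 240.08649067]
 [  0.           0.           1.        ]] [ 0.30529537 -0.06022037  1.49248841] [[ 0.06343581 -0.99798466 -0.00158719]
 [-0.97724754 -0.06179499 -0.20290051]
 [ 0.20239352  0.01442224 -0.97919807]]
scene [[480.1396655    0.         315.17218596]
 [  0.         480.1396655  243.89302474]
 [  0.           0.           1.        ]] [0.9888146  0.40872882 0.86448658] [[-7.40832952e-01  6.71688915e-01 -7.33296331e-04]
 [ 5.26386445e-01  5.79894127e-01 -6.21803917e-01]
 [-4.17233565e-01 -4.61038829e-01 -7.83172619e-01]]
```

View pics/top0.png

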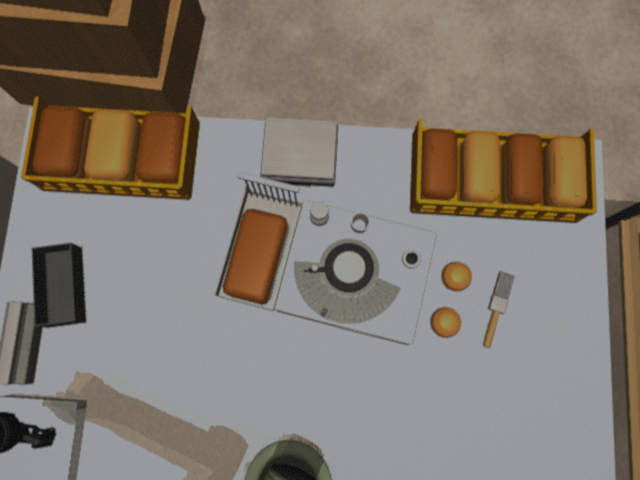

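View pics/scene0.png

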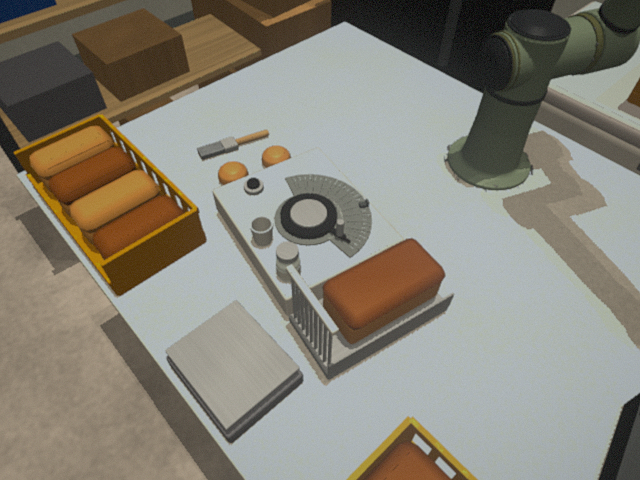

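The top view shows the ring at about (350,266), stud (316,268), clip (323,312) and button (411,259). The loaf is left of the lever, and the jar is at (319,212). I'll zoom in to measure more precisely.

```bash
python3 - <<'E'
import cv2
a=cv2.imread('pics/top0.png')[215:345,285:445];cv2.imwrite('pics/topc.png',cv2.resize(a,None,fx=4.6,fy=4.6,interpolation=cv2.INTER_CUBIC))
b=cv2.imread('pics/scene0.png')[165:285,225:385];cv2.imwrite('pics/scenec.png',cv2.resize(b,None,fx=5,fy=5,interpolation=cv2.INTER_CUBIC))
E
```

```text
(no output)
```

View pics/topc.png

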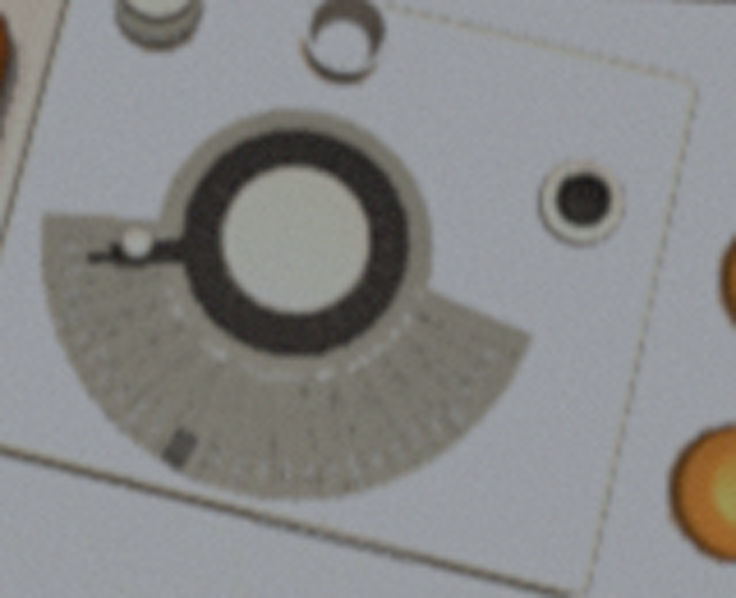

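View pics/scenec.png

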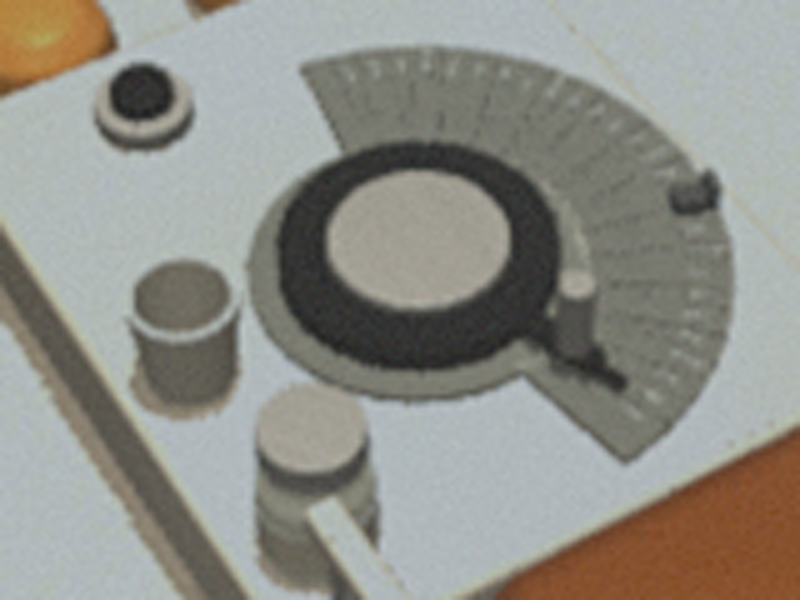

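```bash
python3 - <<'E'
from h import *
def T(x,y,z): return pix2z('top',285+(x+.5)/4.6-.5,215+(y+.5)/4.6-.5,z)
def S(x,y,z): return pix2z('scene',225+(x+.5)/5-.5,165+(y+.5)/5-.5,z)
def rep(n,F,pts):
    c=F(*pts['ring'])
    for k,p in pts.items():
        w=F(*p);d=w-c;print(n,k,w.round(4),'r',np.hypot(*d[:2]).round(4),'ang',np.degrees(np.arctan2(d[1],d[0])).round(1))
rep('top',T,dict(ring=(297,242,.097),stud=(136,240,.133),tip=(88,258,.089),clip=(181,448,.097),button=(583,199,.102),deckR=(582,596,.08),deckL=(0,450,.08),fanL=(43,214,.083),fanR=(530,335,.083),jar=(158,3,.155),pot=(345,20,.13)))
rep('scene',S,dict(ring=(419,255,.097),stud=(577,282,.133),tip=(622,382,.089),clip=(692,188,.097),button=(143,88,.102),fanL=(626,463,.083),fanR=(302,68,.083),jar=(312,425,.155)))
E
```

```text
top ring [ 0.5303 -0.1197  0.097 ] r 0.0 ang 0.0
top stud [ 0.5202 -0.0342  0.133 ] r 0.0861 ang 96.7
top tip [ 0.5158 -0.0081  0.089 ] r 0.1125 ang 97.4
top clip [ 0.4166 -0.0644  0.097 ] r 0.1264 ang 154.1
top button [ 0.5625 -0.2713  0.102 ] r 0.1549 ang -78.0
top deckR [ 0.3537 -0.2806  0.08  ] r 0.2389 ang -137.7
top deckL [0.4108 0.032  0.08  ] r 0.1932 ang 128.2
top fanL [0.5392 0.0181 0.083 ] r 0.1381 ang 86.3
top fanR [ 0.49  -0.248  0.083] r 0.1345 ang -107.5
top jar [ 0.6428 -0.0379  0.155 ] r 0.1391 ang 36.0
top pot [ 0.6461 -0.1375  0.13  ] r 0.1171 ang -8.8
scene ring [ 0.5387 -0.1101  0.097 ] r 0.0 ang 0.0
scene stud [ 0.5223 -0.0319  0.133 ] r 0.0799 ang 101.9
scene tip [ 0.5186 -0.0063  0.089 ] r 0.1057 ang 101.0
scene clip [ 0.4239 -0.0591  0.097 ] r 0.1256 ang 156.0
scene button [ 0.5667 -0.266   0.102 ] r 0.1584 ang -79.8
scene fanL [0.5436 0.0216 0.083 ] r 0.1318 ang 87.9
scene fanR [ 0.4932 -0.2435  0.083 ] r 0.1409 ang -108.8
scene jar [ 0.659  -0.0342  0.155 ] r 0.1422 ang 32.3
```

>>> jog_arm(
  travel=[
    [-3.36,-3.81,-0.8],
    [-3.36,-3.81,-0.8],
    [-3.36,-3.81,-0.8],
    [-3.36,-3.81,-0.8],
    [-3.36,-3.81,-0.8],
    [-3.36,-3.81,-0.8],
    [-3.36,-3.81,-0.8],
    [-3.36,-3.81,-0.8],
  ],
  delta_rot=[
    [0,0,0],
    [0,0,0],
    [0,0,0],
    [0,0,0],
    [0,0,0],
    [0,0,0],
    [0,0,0],
    [0,0,0],
  ],
  hand=[-1,-1,-1,-1,-1,-1,-1,-1],
)

```text
clock: 1.1
eef_pos: [0.321, 0.1703, 0.292]
tcp_rot: [3.141, 0.0, 2.894]
wrist_force: [0.7, 0.2, -0.8]
finger_gap: 0.001
grip_force: 0.0
```

```bash
python3 - <<'E'
from h import *
p=camera_params('wrist');print(p)
E
```

```text
{'intrinsics': array([[349.29647603,   0.        , 320.25437723],
       [  0.        , 349.29647603, 240.57689588],
       [  0.        ,   0.        ,   1.        ]]), 'hand_eye': array([[ 2.60033598e-04, -9.58488538e-01, -2.85130943e-01,
         7.21494525e-02],
       [ 9.99999189e-01,  6.04792854e-04, -1.12107662e-03,
         1.51718195e-05],
       [ 1.24698424e-03, -2.85130420e-01,  9.58487918e-01,
        -1.45767397e-01],
       [ 0.00000000e+00,  0.00000000e+00,  0.00000000e+00,
         1.00000000e+00]])}
```

>>> jog_arm(
  travel=[
    [-3.07,-4.04,0.37],
    [-3.07,-4.04,0.37],
    [-3.07,-4.04,0.37],
    [-3.07,-4.04,0.37],
    [-3.07,-4.04,0.37],
    [-3.07,-4.04,0.37],
    [0,0,0],
    [0,0,0],
  ],
  delta_rot=[
    [0,0,0],
    [0,0,0],
    [0,0,0],
    [0,0,0],
    [0,0,0],
    [0,0,0],
    [0,0,0],
    [0,0,0],
  ],
  hand=[-1,-1,-1,-1,-1,-1,-1,-1],
)

```text
clock: 2.1
eef_pos: [0.4392, -0.108, 0.2692]
tcp_rot: [3.141, -0.002, 2.893]
wrist_force: [-0.3, 0.5, 0.3]
finger_gap: -0.0
grip_force: 0.0
```

```bash
cat >> h.py <<'E'
from scipy.spatial.transform import Rotation as Ro
def wsnap(tag):
    s=bot.observe();im,d=grab_frame('wrist');cv2.imwrite(f'pics/{tag}.png',im)
    np.savez(f'{tag}.npz',p=s['eef_pos'],r=s['tcp_rot'],d=d);return im,d,s
def wpix(tag,u,v,z):
    f=np.load(f'{tag}.npz');R=Ro.from_euler('xyz',f['r']).as_matrix();p=camera_params('wrist');H=np.array(p['hand_eye']);K=np.array(p['intrinsics'])
    c=f['p']+R@H[:3,3];d=R@H[:3,:3]@np.linalg.inv(K)@np.array([u,v,1.]);return c+d*(z-c[2])/d[2]
def wproj(tag,P):
    f=np.load(f'{tag}.npz');R=Ro.from_euler('xyz',f['r']).as_matrix();p=camera_params('wrist');H=np.array(p['hand_eye']);K=np.array(p['intrinsics'])
    q=R.T@(np.asarray(P)-f['p']);q=K@(H[:3,:3].T@(q-H[:3,3]));return q[:2]/q[2]
E
python3 - <<'E'
from h import *
im,d,s=wsnap('w1');print(s['eef_pos'],s['tcp_rot'])
E
```

```text
[ 0.4391545  -0.10799708  0.26920055] [ 3.14101329e+00 -1.71219466e-03  2.89329778e+00]
```

View pics/w1.png

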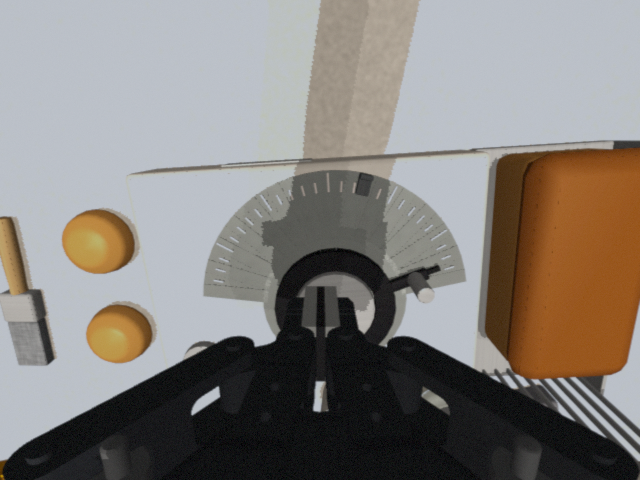

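The wrist view shows the fan corners at about (204,296) and (466,278), the clip at (365,184), the pointer tip at (437,267) and the stud top at (426,296). I'll zoom once for accuracy.

```bash
python3 - <<'E'
import cv2
a=cv2.imread('pics/w1.png')[160:310,198:478][:, :];a=a[:, 80:280]
cv2.imwrite('pics/w1c.png',cv2.resize(a,None,fx=4,fy=4,interpolation=cv2.INTER_CUBIC))
E
```

```text
(no output)
```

View pics/w1c.png

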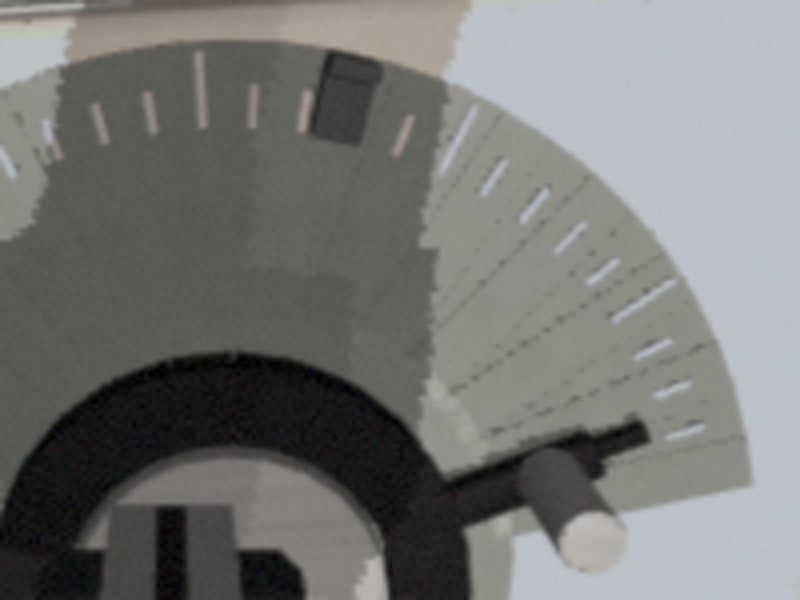

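```bash
python3 - <<'E'
from h import *
from scipy.optimize import least_squares
W=lambda x,y,z: wpix('w1',278+(x+.5)/4-.5,160+(y+.5)/4-.5,z)
# fan rim points
r=[W(*p,.083) for p in [(225,39),(445,78),(560,150),(640,230),(700,320),(738,410),(752,485)]]+[wpix('w1',204,296,.083),wpix('w1',330,169,.083)]
r=np.array(r)[:,:2]
f=least_squares(lambda q:np.hypot(*(r-q[:2]).T)-.137,[.53,-.12]);c=f.x;print('centre',c,f.fun.round(4))
for k,p in dict(stud=(592,543,.133),tip=(645,432,.089),nose=(334,138,.097),clipm=(342,112,.097),ringT=(235,352,.097),cornL=(752,485,.083)).items():
    w=W(*p);d=w[:2]-c;print(k,w.round(4),np.hypot(*d).round(4),np.degrees(np.arctan2(d[1],d[0])).round(2))
E
```

```text
centre [ 0.53384901 -0.11775105] [ 0.0004  0.0009 -0.0005 -0.0013 -0.0012 -0.0001  0.0004 -0.0018  0.0008]
stud [ 0.522  -0.0332  0.133 ] 0.0853 98.01
tip [ 0.5191 -0.0066  0.089 ] 0.1121 97.58
nose [ 0.4268 -0.0666  0.097 ] 0.1186 154.47
clipm [ 0.4215 -0.0636  0.097 ] 0.1248 154.27
ringT [ 0.4711 -0.1005  0.097 ] 0.0651 164.6
cornL [0.5429 0.0193 0.083 ] 0.1374 86.2
```

>>> jog_arm(
  travel=[
    [-3.14,3.53,0],
    [-3.14,3.53,0],
    [-3.15,3.53,0],
    [0,0,3],
    [0,0,3],
    [0,0,3],
    [0,0,2.35],
    [0,0,2.35],
  ],
  delta_rot=[
    [0,0,0],
    [0,0,0],
    [0,0,0],
    [0,0,-7.33],
    [0,0,-7.33],
    [0,0,-7.33],
    [0,0,0],
    [0,0,0],
  ],
  hand=[-1,-1,-1,-1,-1,-1,-1,-1],
)

```text
clock: 3.15
eef_pos: [0.5566, -0.0272, 0.1323]
tcp_rot: [3.141, -0.0, -3.003]
wrist_force: [0.4, 0.1, 0.3]
finger_gap: -0.001
grip_force: 0.0
```

>>> jog_arm(
  travel=[
    [0.6,0,0],
    [0.6,0,0],
    [0.15,0,0],
    [0.15,0,0],
    [0.15,0,0],
  ],
  delta_rot=[
    [0,0,0],
    [0,0,0],
    [0,0,0],
    [0,0,0],
    [0,0,0],
  ],
  hand=[-1,-1,-1,-1,-1],
)

```text
clock: 3.78
eef_pos: [0.5412, -0.0312, 0.1332]
tcp_rot: [-3.141, 0.001, -3.006]
wrist_force: [0.0, 0.7, -0.1]
finger_gap: 0.002
grip_force: 0.0
```

>>> jog_arm(
  travel=[
    [0.457,0.083,0],
    [0.457,0.083,0],
    [0.457,0.083,0],
    [0.457,0.083,0],
    [0.457,0.083,0],
    [0.457,0.083,0],
    [0.457,0.083,0],
    [0.457,0.083,0],
  ],
  delta_rot=[
    [0,0,-3],
    [0,0,-3],
    [0,0,-3],
    [0,0,-3],
    [0,0,-3],
    [0,0,-3],
    [0,0,-3],
    [0,0,-3],
  ],
  hand=[-1,-1,-1,-1,-1,-1,-1,-1],
)

```text
clock: 4.78
eef_pos: [0.5043, -0.0363, 0.1328]
tcp_rot: [-3.141, 0.0, -2.585]
wrist_force: [0.2, -0.4, -0.1]
finger_gap: -0.003
grip_force: 0.0
```

```bash
cat > st.py <<'E'
from h import *
im,d=grab_frame('top');s=bot.observe();c=np.array([.5338,-.1178]);q=s['eef_pos'][:2]-c;y=s['tcp_rot'][2]
T=np.array([np.cos(y),np.sin(y)]);Rr=np.array([np.sin(y),-np.cos(y)])
F=s['wrist_force'][:2];print('yaw-90',np.degrees(y)%360-90,'a',q@T,'r',q@Rr,'F_T',F@T,'F_R',F@Rr,'z',s['eef_pos'][2],s['clock'])
E
python3 st.py
```

```text
yaw-90 121.93090941980958 a -0.01750521813680103 r 0.08496397035737302 F_T 1.6528630330673977 F_R -0.42299152216084723 z 0.13275312846204868 4.825
```

```bash
python3 - <<'E'
from h import *
im,d,s=wsnap('w2');print(s['wrist_force'])
cv2.imwrite('pics/w2c.png',im[60:480,60:620])
E
```

```text
[-1.17904389 -1.23318025  0.41888514]
```

View pics/w2c.png

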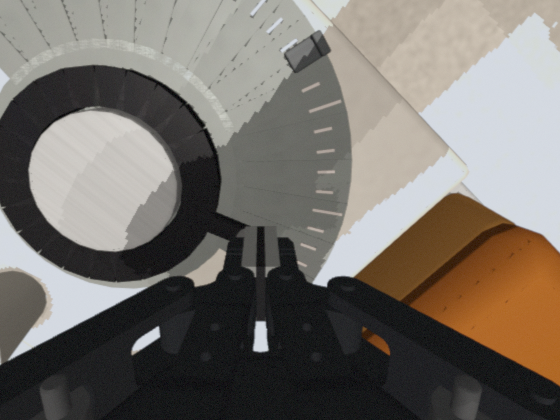

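The shut fingers are at about (262,240) in the crop. The lever bar runs from the ring at (215,220) towards them, and the stud is hidden. I'll compute the lever's actual angle.

```bash
python3 - <<'E'
from h import *
c=np.array([.5338,-.1178])
for x,y,z in [(215,212,.098),(213,233,.098),(240,222,.098),(228,226,.098),(310,43,.097),(262,230,.108)]:
    w=wpix('w2',60+x,60+y,z);d=w[:2]-c;print(x,y,w.round(4),np.hypot(*d).round(4),np.degrees(np.arctan2(d[1],d[0])).round(1))
a=np.load('w2.npz');R=Ro.from_euler('xyz',a['r']).as_matrix()
def P(th,r,z): return wproj('w2',[c[0]+r*np.cos(np.radians(th)),c[1]+r*np.sin(np.radians(th)),z])-60
for th in (97.8,110,122,126): print(th,'studtop',P(th,.085,.133).round(),'tip',P(th,.112,.089).round(),'root',P(th,.065,.098).round())
for q in [(.011,.0145,.025),(.011,-.0145,.025),(.011,0,.025),(-.011,0,.025)]: print(q,(wproj('w2',a['p']+R@np.array(q))-60).round())
E
```

```text
215 212 [ 0.5167 -0.0584  0.098 ] 0.0618 106.1
213 233 [ 0.5283 -0.053   0.098 ] 0.065 94.8
240 222 [ 0.5145 -0.0435  0.098 ] 0.0767 104.6
228 226 [ 0.5201 -0.048   0.098 ] 0.0711 101.1
310 43 [ 0.4164 -0.0629  0.097 ] 0.1296 154.9
262 230 [ 0.5083 -0.033   0.108 ] 0.0886 106.8
97.8 studtop [245. 275.] tip [290. 251.] root [215. 228.]
110 studtop [257. 242.] tip [303. 216.] root [222. 206.]
122 studtop [261. 205.] tip [309. 178.] root [224. 183.]
126 studtop [261. 193.] tip [309. 165.] root [224. 175.]
(0.011, 0.0145, 0.025) [289. 200.]
(0.011, -0.0145, 0.025) [233. 200.]
(0.011, 0, 0.025) [261. 200.]
(-0.011, 0, 0.025) [261. 239.]
```

```bash
python3 - <<'E'
from h import *
a=np.load('w2.npz');d=a['d'];p=camera_params('wrist');H=np.array(p['hand_eye']);K=np.array(p['intrinsics'])
for u in (308,330):
  for v in range(276,350,6):
    z=d[v,u];q=H[:3,:3]@(np.linalg.inv(K)@[u,v,1.]*z)+H[:3,3];R=Ro.from_euler('xyz',a['r']).as_matrix();print(u,v,z.round(4),'tool',q.round(4),'w',(a['p']+R@q).round(3))
im=cv2.imread('pics/w2.png')[230:430,220:420];cv2.imwrite('pics/w2d.png',cv2.resize(np.clip(im.astype(int)*2,0,255).astype(np.uint8),None,fx=3,fy=3,interpolation=cv2.INTER_CUBIC))
E
```

```text
308 276 0.2105 tool [-0.008  -0.0078  0.0499] w [ 0.515 -0.039  0.083]
308 282 0.2111 tool [-0.0118 -0.0078  0.0495] w [ 0.518 -0.037  0.083]
308 288 0.1479 tool [ 0.011  -0.0056 -0.0097] w [ 0.497 -0.047  0.142]
308 294 0.1425 tool [ 0.0108 -0.0054 -0.0153] w [ 0.497 -0.047  0.148]
308 300 0.1361 tool [ 0.0114 -0.0051 -0.0219] w [ 0.497 -0.047  0.155]
308 306 0.1326 tool [ 0.0107 -0.005  -0.0257] w [ 0.497 -0.046  0.158]
308 312 0.128 tool [ 0.0108 -0.0049 -0.0305] w [ 0.497 -0.046  0.163]
308 318 0.124 tool [ 0.0106 -0.0047 -0.0347] w [ 0.497 -0.046  0.167]
308 324 0.1208 tool [ 0.0103 -0.0046 -0.0382] w [ 0.497 -0.046  0.171]
308 330 0.1143 tool [ 0.0117 -0.0044 -0.0445] w [ 0.496 -0.046  0.177]
308 336 0.1095 tool [ 0.0125 -0.0042 -0.0493] w [ 0.495 -0.047  0.182]
308 342 0.1077 tool [ 0.0117 -0.0041 -0.0514] w [ 0.496 -0.046  0.184]
308 348 0.1034 tool [ 0.0124 -0.004  -0.0557] w [ 0.495 -0.046  0.188]
330 276 0.2109 tool [-0.0082  0.0055  0.0504] w [ 0.508 -0.027  0.082]
330 282 0.2103 tool [-0.0114  0.0054  0.0487] w [ 0.511 -0.026  0.084]
330 288 0.1475 tool [ 0.0111  0.0037 -0.01  ] w [ 0.492 -0.039  0.143]
330 294 0.1421 tool [ 0.011   0.0036 -0.0157] w [ 0.492 -0.039  0.148]
330 300 0.1377 tool [ 0.0107  0.0035 -0.0204] w [ 0.493 -0.039  0.153]
330 306 0.1321 tool [ 0.011   0.0033 -0.0262] w [ 0.493 -0.039  0.159]
330 312 0.1283 tool [ 0.0106  0.0032 -0.0302] w [ 0.493 -0.039  0.163]
330 318 0.123 tool [ 0.0111  0.0031 -0.0356] w [ 0.493 -0.04   0.168]
330 324 0.1196 tool [ 0.0109  0.003  -0.0392] w [ 0.493 -0.04   0.172]
330 330 0.1151 tool [ 0.0113  0.0029 -0.0438] w [ 0.493 -0.04   0.177]
330 336 0.1103 tool [ 0.012   0.0027 -0.0486] w [ 0.492 -0.04   0.181]
330 342 0.1078 tool [ 0.0116  0.0027 -0.0513] w [ 0.492 -0.04   0.184]
330 348 0.1044 tool [ 0.0118  0.0026 -0.0548] w [ 0.492 -0.04   0.188]
```

View pics/w2d.png

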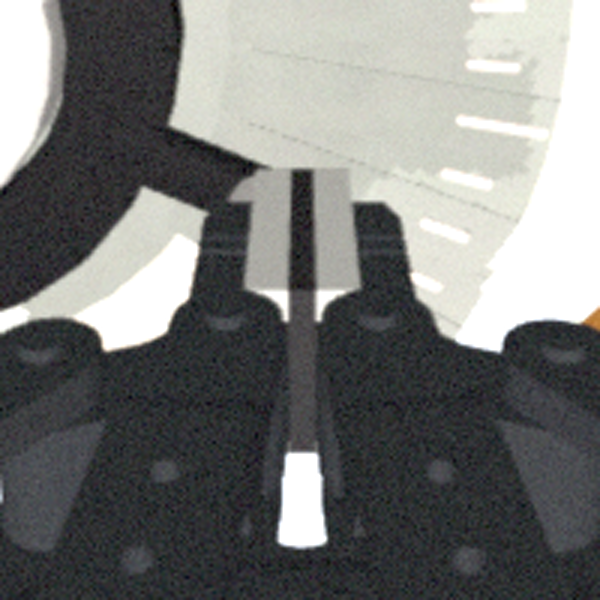

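>>> jog_arm(
  travel=[
    [0,0,-2],
    [-1.166,-0.327,0],
    [-1.166,-0.327,0],
    [-1.166,-0.327,0],
    [-1.6,0,0],
    [0,0,2],
    [0,0,1],
    [0,0,0],
  ],
  delta_rot=[
    [0,0,0],
    [0,0,8],
    [0,0,8],
    [0,0,8],
    [0,0,0],
    [0,0,0],
    [0,0,0],
    [0,0,0],
  ],
  hand=[-1,-1,-1,-1,-1,-1,-1,-1],
)

```text
clock: 5.88
eef_pos: [0.5551, -0.0288, 0.1219]
tcp_rot: [3.141, -0.002, -3.006]
wrist_force: [-0.3, -0.0, -0.2]
finger_gap: 0.0
grip_force: 0.0
```

```bash
python3 st.py; python3 - <<'E'
from h import *
im,d,s=wsnap('w3');print(s['wrist_force'])
cv2.imwrite('pics/w3c.png',cv2.resize(np.clip(im[170:370,170:420].astype(int)*2,0,255).astype(np.uint8),None,fx=3,fy=3,interpolation=cv2.INTER_CUBIC))
a=np.load('w3.npz');p=camera_params('wrist');H=np.array(p['hand_eye']);K=np.array(p['intrinsics']);R=Ro.from_euler('xyz',a['r']).as_matrix()
for v in range(280,300,4):
    q=H[:3,:3]@(np.linalg.inv(K)@[308,v,1.]*d[v,308])+H[:3,3];print(v,q.round(4),(a['p']+R@q).round(4))
E
```

```text
yaw-90 97.76939474081888 a -0.03365154184273763 r 0.0851133403446202 F_T -0.07177548212844619 F_R 0.34902562127160885 z 0.12257170299128789 5.925
[0.0239331  0.3555247  0.13395078]
280 [-0.0074 -0.0074  0.0419] [ 0.564  -0.0353  0.0806]
284 [-0.0102 -0.0075  0.0425] [ 0.5667 -0.035   0.08  ]
288 [ 0.0109 -0.0055 -0.0099] [ 0.5456 -0.0358  0.1324]
292 [ 0.011  -0.0053 -0.014 ] [ 0.5455 -0.0357  0.1366]
296 [ 0.0106 -0.0052 -0.0169] [ 0.5459 -0.0355  0.1395]
```

View pics/w3c.png

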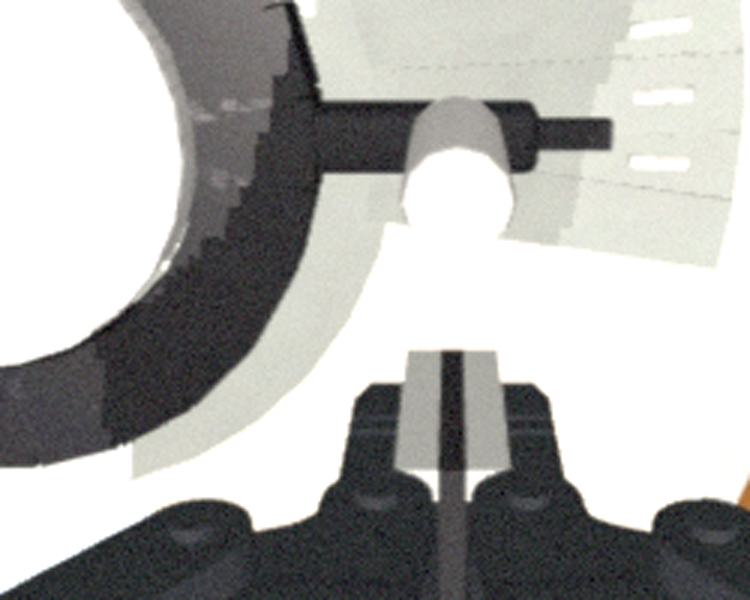

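The picture shows the lever unmoved, with the stud top at about (457,195) in the crop. Wrist depth puts the fingertips at z≈0.132, about 35 mm higher than the nominal tip offset implies, so they passed over the stud. I'll correct for that with the measured tip height.

>>> jog_arm(
  travel=[
    [0,0,0.8],
    [0,0,0.8],
    [0,0,0.8],
    [0,0,0],
  ],
  delta_rot=[
    [0,0,0],
    [0,0,0],
    [0,0,0],
    [0,0,0],
  ],
  hand=[-1,-1,-1,-1],
)

```text
clock: 6.48
eef_pos: [0.5552, -0.0288, 0.0977]
tcp_rot: [3.141, -0.002, -3.006]
wrist_force: [0.2, 0.4, 0.6]
finger_gap: 0.001
grip_force: 0.0
```

```bash
cat > tipz.py <<'E'
from h import *
im,d,s=wsnap('tz');a=np.load('tz.npz');p=camera_params('wrist');H=np.array(p['hand_eye']);K=np.array(p['intrinsics']);R=Ro.from_euler('xyz',a['r']).as_matrix()
for v in range(284,298,4):
    q=H[:3,:3]@(np.linalg.inv(K)@[308,v,1.]*d[v,308])+H[:3,3];print(v,q.round(4),(a['p']+R@q).round(4))
E
python3 tipz.py; python3 st.py
```

```text
284 [ 0.0004 -0.0065  0.0182] [ 0.5556 -0.0354  0.0795]
288 [ 0.0107 -0.0055 -0.0094] [ 0.5454 -0.0357  0.1071]
292 [ 0.0106 -0.0053 -0.0133] [ 0.5454 -0.0356  0.111 ]
296 [ 0.0105 -0.0052 -0.0168] [ 0.5455 -0.0354  0.1145]
yaw-90 97.79317693287695 a -0.03391171388058781 r 0.08506301927962313 F_T -0.3889334394161727 F_R 0.2647557444724127 z 0.0985413369697023 6.575
```

>>> jog_arm(
  travel=[
    [0.5,0,0],
    [0.5,0,0],
    [0.2,0,0],
    [0.2,0,0],
    [0.1,0,0],
    [0.1,0,0],
    [0,0,0],
  ],
  delta_rot=[
    [0,0,0],
    [0,0,0],
    [0,0,0],
    [0,0,0],
    [0,0,0],
    [0,0,0],
    [0,0,0],
  ],
  hand=[-1,-1,-1,-1,-1,-1,-1],
)

```text
clock: 7.45
eef_pos: [0.5405, -0.031, 0.0988]
tcp_rot: [3.141, 0.001, -3.006]
wrist_force: [2.2, 0.5, -1.0]
finger_gap: -0.001
grip_force: 0.8
```

```bash
python3 st.py
```

```text
yaw-90 97.79809878855013 a -0.018358028815615695 r 0.08507344072057371 F_T -1.313232371170666 F_R 0.7204259219392823 z 0.09878731928092835 7.5
```

>>> jog_arm(
  travel=[
    [0.448,0.084,0],
    [0.448,0.084,0],
    [0.448,0.084,0],
    [0.448,0.084,0],
    [0.448,0.084,0],
    [0.448,0.084,0],
    [0.448,0.084,0],
    [0.448,0.084,0],
  ],
  delta_rot=[
    [0,0,-3],
    [0,0,-3],
    [0,0,-3],
    [0,0,-3],
    [0,0,-3],
    [0,0,-3],
    [0,0,-3],
    [0,0,-3],
  ],
  hand=[-1,-1,-1,-1,-1,-1,-1,-1],
)

```text
clock: 8.5
eef_pos: [0.5045, -0.036, 0.0988]
tcp_rot: [-3.141, 0.001, -2.585]
wrist_force: [1.8, 0.5, -0.6]
finger_gap: 0.001
grip_force: 0.8
```

```bash
python3 st.py
```

```text
yaw-90 121.9416333962858 a -0.01780141662611629 r 0.08509971752797696 F_T -0.9168954824583465 F_R -0.43142700765088077 z 0.09876117276970107 8.55
```

Contact force is about 1.5 N and steady. I'll continue by 24°.

>>> jog_arm(
  travel=[
    [0.448,0.084,0],
    [0.448,0.084,0],
    [0.448,0.084,0],
    [0.448,0.084,0],
    [0.448,0.084,0],
    [0.448,0.084,0],
    [0.448,0.084,0],
    [0.448,0.084,0],
  ],
  delta_rot=[
    [0,0,-3],
    [0,0,-3],
    [0,0,-3],
    [0,0,-3],
    [0,0,-3],
    [0,0,-3],
    [0,0,-3],
    [0,0,-3],
  ],
  hand=[-1,-1,-1,-1,-1,-1,-1,-1],
)

```text
clock: 9.55
eef_pos: [0.4738, -0.055, 0.0988]
tcp_rot: [-3.141, 0.001, -2.167]
wrist_force: [1.9, 0.3, -0.3]
finger_gap: 0.002
grip_force: 0.8
```

```bash
python3 st.py; python3 - <<'E'
from h import *
im,d,s=wsnap('w4')
c=np.array([.5338,-.1178])
def P(th,r,z): return wproj('w4',[c[0]+r*np.cos(np.radians(th)),c[1]+r*np.sin(np.radians(th)),z])
print(P(146,.112,.089),P(154.4,.117,.097),P(154.4,.137,.097))
u,v=P(150,.11,.09).astype(int);u0,v0=u-70,v-60;print(u0,v0)
cv2.imwrite('pics/w4c.png',cv2.resize(np.clip(im[v0:v0+120,u0:u0+140].astype(int)*2,0,255).astype(np.uint8),None,fx=5,fy=5,interpolation=cv2.INTER_CUBIC))
E
```

```text
yaw-90 145.89875466285574 a -0.01790196011253387 r 0.08516962813076061 F_T -0.431287623974959 F_R -0.10074385374354523 z 0.09875299885087066 9.6
[378.12924779 257.36558652] [391.4350165  226.29963878] [437.54965279 219.68752827]
304 182
```

View pics/w4c.png

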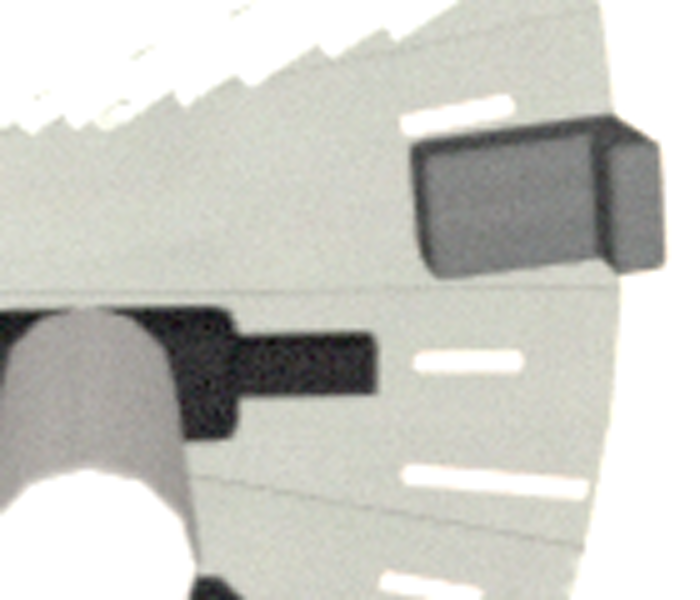

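The crop shows the pointer tip at (377,362), and the clip's top face running from inner middle (434,215) to outer middle (596,195). The pointer is still short of the clip.

```bash
python3 - <<'E'
from h import *
W=lambda x,y,z: wpix('w4',304+(x+.5)/5-.5,182+(y+.5)/5-.5,z)
c=np.array([.5338,-.1178])
for k,p in dict(tip=(377,363,.089),ptr=(300,364,.089),clipin=(434,215,.097),clipout=(596,195,.097),clipmid=(515,205,.097),stud=(92,525,.133)).items():
    w=W(*p);d=w[:2]-c;print(k,w.round(4),np.hypot(*d).round(4),np.degrees(np.arctan2(d[1],d[0])).round(2))
E
```

```text
tip [ 0.4398 -0.0563  0.089 ] 0.1123 146.8
ptr [ 0.4458 -0.0603  0.089 ] 0.1051 146.81
clipin [ 0.4283 -0.0682  0.097 ] 0.1166 154.81
clipout [ 0.4157 -0.0618  0.097 ] 0.1307 154.63
clipmid [ 0.422 -0.065  0.097] 0.1237 154.72
stud [ 0.4604 -0.0739  0.133 ] 0.0855 149.14
```

>>> jog_arm(
  travel=[
    [0.297,0.058,0],
    [0.297,0.058,0],
    [0.297,0.058,0],
    [0.148,0.03,0],
    [0,0,0],
  ],
  delta_rot=[
    [0,0,-2],
    [0,0,-2],
    [0,0,-2],
    [0,0,-1],
    [0,0,0],
  ],
  hand=[-1,-1,-1,-1,-1],
)

```text
clock: 10.28
eef_pos: [0.4663, -0.0627, 0.0987]
tcp_rot: [-3.142, -0.0, -2.047]
wrist_force: [0.7, -0.3, 0.4]
finger_gap: -0.002
grip_force: 0.5
```

```bash
python3 st.py; cat > al.py <<'E'
import sys
from h import *
# polar resample the wrist picture about the ring axis; report dark extents along angle for pointer and clip
tag=sys.argv[1];im,d,s=wsnap(tag);g=cv2.GaussianBlur(cv2.cvtColor(im,cv2.COLOR_BGR2GRAY),(3,3),0)
c=np.array([.5338,-.1178]);th=np.arange(135,172,.1)
def prof(r,z):
    P=np.array([wproj(tag,[c[0]+r*np.cos(t),c[1]+r*np.sin(t),z]) for t in np.radians(th)],np.float32)
    return cv2.remap(g,P[None,:,0],P[None,:,1],cv2.INTER_LINEAR)[0].astype(float)
for name,rs,z in(('pointer',(.100,.103,.106,.109),.089),('clip',(.119,.122,.126,.130),.097)):
    for r in rs:
        q=prof(r,z);m=np.median(q);lo=q.min();b=q<(m+lo)/2
        e=np.flatnonzero(np.diff(b.astype(int)));print(name,r,'med',m.round(),'min',lo.round(),'edges',th[e].round(1))
E
python3 al.py w5
```

```text
yaw-90 152.745969757014 a -0.018064374317333858 r 0.085238408652237 F_T -1.7630757667408796 F_R -0.5675390391593135 z 0.09871818203258442 10.325
pointer 0.1 med 104.0 min 21.0 edges [140.9 151.7 155.3]
pointer 0.103 med 104.0 min 22.0 edges [139.9 151.8 155.2]
pointer 0.106 med 104.0 min 19.0 edges [136.8 151.9 155.2]
pointer 0.109 med 104.0 min 18.0 edges [151.9 155.1]
clip 0.119 med 107.0 min 40.0 edges [152.3 158.5]
clip 0.122 med 108.0 min 40.0 edges [152.3 158.4]
clip 0.126 med 104.0 min 29.0 edges [135.5 152.7 154.2 155.  156.3 156.7 158.2]
clip 0.13 med 105.0 min 21.0 edges [136.2 152.5 158. ]
```

>>> jog_arm(
  travel=[
    [0.148,0.03,0],
    [0,0,0],
    [-1.5,0,0],
    [-1.5,0,0],
    [0,0,-5],
    [0,0,-5],
    [0,0,0],
  ],
  delta_rot=[
    [0,0,-1],
    [0,0,0],
    [0,0,0],
    [0,0,0],
    [0,0,0],
    [0,0,0],
    [0,0,0],
  ],
  hand=[-1,-1,-1,-1,-1,-1,-1],
)

```text
clock: 11.25
eef_pos: [0.4816, -0.0366, 0.2023]
tcp_rot: [-3.134, 0.002, -2.027]
wrist_force: [0.2, -0.3, -1.0]
finger_gap: 0.002
grip_force: 0.0
```

```bash
python3 al.py w6; python3 - <<'E'
from h import *
s=bot.observe();R=Ro.from_euler('xyz',s['tcp_rot']).as_matrix();print(s['eef_pos'],s['tcp_rot'],(R.T@(np.array([.4796,-.092,.20])-s['eef_pos'])*100).round(2),np.degrees(s['tcp_rot'][2])%360-154.5)
E
```

```text
pointer 0.1 med 98.0 min 53.0 edges [153.5 155.9]
pointer 0.103 med 96.0 min 64.0 edges [153.7 156. ]
pointer 0.106 med 98.0 min 63.0 edges [153.7 155.9]
pointer 0.109 med 96.0 min 63.0 edges [153.7 155.9]
clip 0.119 med 110.0 min 57.0 edges [151.1 153.3]
clip 0.122 med 109.0 min 57.0 edges [151.2 153.6]
clip 0.126 med 98.0 min 57.0 edges [151.4 154.3]
clip 0.13 med 96.0 min 54.0 edges [151.5 154.2]
[ 0.4800252  -0.03640547  0.20015303] [-3.13797693e+00  7.36246080e-04 -2.02708292e+00] [ 5.01 -2.41  0.02] 89.35670408635741
```

>>> jog_arm(
  travel=[
    [2.5,-1.2,0],
    [2.5,-1.2,0],
    [0,0,0],
    [0,0,0],
    [0,0,0],
    [0,0,0],
    [0,0,0],
    [0,0,0],
  ],
  delta_rot=[
    [0,0,0],
    [0,0,0],
    [0,0,10],
    [0,0,10],
    [0,0,10],
    [0,0,10],
    [0,0,10],
    [0,0,10],
  ],
  hand=[-1,-1,-1,-1,-1,-1,-1,-1],
)

```text
clock: 12.3
eef_pos: [0.4769, -0.0915, 0.1968]
tcp_rot: [3.14, -0.003, -3.081]
wrist_force: [0.9, 0.4, 0.3]
finger_gap: -0.001
grip_force: 0.0
```

>>> jog_arm(
  travel=[
    [0,0,0],
    [0,0,0],
    [0,0,0],
    [0,0,0],
    [0,0,0],
  ],
  delta_rot=[
    [0,0,10],
    [0,0,10],
    [0,0,9],
    [0,0,0],
    [0,0,0],
  ],
  hand=[-1,-1,-1,-1,-1],
)

```text
clock: 12.92
eef_pos: [0.4775, -0.092, 0.1978]
tcp_rot: [-3.141, -0.002, 2.704]
wrist_force: [-0.4, 0.1, 0.4]
finger_gap: -0.005
grip_force: 0.0
```

```bash
python3 al.py w7; python3 - <<'E'
from h import *
s=bot.observe();print(s['eef_pos'],s['tcp_rot'],s['clock'])
im=cv2.imread('pics/w7.png');c=np.array([.5338,-.1178])
for r,z in((.100,.089),(.106,.089),(.122,.097),(.126,.097)):
    th=np.arange(146,164,.5);P=np.array([wproj('w7',[c[0]+r*np.cos(t),c[1]+r*np.sin(t),z]) for t in np.radians(th)],np.float32)
    g=cv2.remap(cv2.cvtColor(im,cv2.COLOR_BGR2GRAY),P[None,:,0],P[None,:,1],1)[0];print(r,P[0].round(),P[-1].round(),g.tolist())
E
```

```text
pointer 0.1 med 95.0 min 24.0 edges [153.1 156. ]
pointer 0.103 med 96.0 min 24.0 edges [153.2 155.9]
pointer 0.106 med 97.0 min 24.0 edges [153.3 155.9]
pointer 0.109 med 96.0 min 25.0 edges [153.4 155.9]
clip 0.119 med 103.0 min 57.0 edges [150.9 156.5]
clip 0.122 med 104.0 min 58.0 edges [150.9 156.4]
clip 0.126 med 104.0 min 58.0 edges [151.1 156.4]
clip 0.13 med 97.0 min 59.0 edges [151.1 156.4]
[ 0.47763835 -0.0921143   0.19801719] [-3.14143151e+00 -1.22833706e-03  2.70361553e+00] 12.975
0.1 [343. 188.] [301. 187.] [107, 106, 106, 100, 94, 93, 93, 94, 95, 95, 94, 95, 95, 93, 76, 45, 28, 25, 24, 25, 58, 90, 96, 94, 96, 95, 94, 96, 94, 93, 93, 95, 96, 96, 93, 94]Traceback (most recent call last):
  File "<stdin>", line 5, in <module>
  File "h.py", line 18, in wproj
    f=np.load(f'{tag}.npz');R=Ro.from_euler('xyz',f['r']).as_matrix();p=camera_params('wrist');H=np.array(p['hand_eye']);K=np.array(p['intrinsics'])
                                                                        ~~~~~~~~~~~~~^^^^^^^^^
ValueError: time passes only in moves, steps and waits
```

```bash
sed -i 's/^from workcell.*/from workcell import bot, grab_frame, camera_params as _cp\nimport functools\ncamera_params=functools.lru_cache(_cp)/' h.py; python3 - <<'E'
from h import *
d=np.load('w7.npz')['d'];a=np.load('w7.npz');c=np.array([.5338,-.1178]);p=camera_params('wrist');H=np.array(p['hand_eye']);K=np.array(p['intrinsics']);R=Ro.from_euler('xyz',a['r']).as_matrix()
print(R.T[2],)
for r,t in((.105,154.6),(.109,154.6),(.119,153.7),(.122,153.7),(.126,153.7),(.130,153.7),(.134,153.7),(.125,148)):
    u,v=wproj('w7',[c[0]+r*np.cos(np.radians(t)),c[1]+r*np.sin(np.radians(t)),.093]).round().astype(int)
    z=np.median(d[v-1:v+2,u-1:u+2]);q=a['p']+R@(H[:3,:3]@(np.linalg.inv(K)@[u,v,1.]*z)+H[:3,3]);print(r,t,u,v,q.round(4))
E
python3 al.py w8
```

```text
[-1.64687790e-03  5.60475766e-04 -9.99998487e-01]
0.105 154.6 322 180 [ 0.4395 -0.0731  0.0907]
0.109 154.6 322 174 [ 0.4356 -0.0713  0.0907]
0.119 153.7 325 159 [ 0.427  -0.0649  0.0907]
0.122 153.7 325 155 [ 0.4245 -0.0638  0.0906]
0.126 153.7 325 149 [ 0.4208 -0.0621  0.0909]
0.13 153.7 325 143 [ 0.4171 -0.0604  0.0905]
0.134 153.7 325 137 [ 0.4135 -0.0588  0.0961]
0.125 148 343 152 [ 0.4285 -0.0512  0.0828]
pointer 0.1 med 95.0 min 24.0 edges [153.1 156. ]
pointer 0.103 med 97.0 min 25.0 edges [153.3 155.9]
pointer 0.106 med 96.0 min 25.0 edges [153.3 155.9]
pointer 0.109 med 96.0 min 26.0 edges [153.4 155.9]
clip 0.119 med 104.0 min 59.0 edges [150.9 156.5]
clip 0.122 med 105.0 min 57.0 edges [150.9 156.4]
clip 0.126 med 106.0 min 59.0 edges [151.  156.5]
clip 0.13 med 97.0 min 60.0 edges [151.1 156.4]
```

Wrist depth shows the clip body's top at 0.0907; only its outer lip is at 0.097. The parallax-free overhead view therefore holds: the pointer is about 0.95° past the clip. I'll nudge it back from the other side.

>>> jog_arm(
  travel=[
    [1.2,-1.55,0],
    [1.15,-1.55,0],
    [0,0,3.4],
    [0,0,3.3],
    [0,0,3.2],
    [0,0,0],
    [0,0,0],
  ],
  delta_rot=[
    [0,0,0],
    [0,0,0],
    [0,0,0],
    [0,0,0],
    [0,0,0],
    [0,0,0],
    [0,0,0],
  ],
  hand=[-1,-1,-1,-1,-1,-1,-1],
)

```text
clock: 13.9
eef_pos: [0.4435, -0.1111, 0.1007]
tcp_rot: [-3.142, 0.001, 2.701]
wrist_force: [-0.8, -0.3, 0.1]
finger_gap: 0.002
grip_force: 0.0
```

```bash
sed -i "s/'clip',(.119,.122,.126,.130),.097/'clip',(.119,.122,.126,.130),.0907/" al.py; cat >> al.py <<'E'
s=bot.observe();t=np.radians(154.6);q=s['eef_pos'][:2]-c;print('pos',s['eef_pos'],'tang',q@[-np.sin(t),np.cos(t)],'rad',q@[np.cos(t),np.sin(t)],'F_t',s['wrist_force'][:2]@[-np.sin(t),np.cos(t)],s['clock'])
E
python3 al.py w9
```

```text
pointer 0.1 med 95.0 min 21.0 edges [152.9 156.2]
pointer 0.103 med 98.0 min 22.0 edges [153.  156.1]
pointer 0.106 med 99.0 min 20.0 edges [153.  156.1]
pointer 0.109 med 100.0 min 22.0 edges [153.1 156.1]
clip 0.119 med 100.0 min 43.0 edges [151.  157.1]
clip 0.122 med 100.0 min 36.0 edges [151.1 157.1]
clip 0.126 med 101.0 min 36.0 edges [151.2 157. ]
clip 0.13 med 99.0 min 37.0 edges [151.4 156.9]
pos [ 0.44411302 -0.11114271  0.10107235] tang 0.032456136775745555 rad 0.08387295968708883 F_t -0.2524080977359337 13.95
```

>>> jog_arm(
  travel=[
    [0,0.4,0.3],
    [0,0.4,0],
    [0,0.1,0],
    [0,0.1,0],
    [0,0,0],
  ],
  delta_rot=[
    [0,0,0],
    [0,0,0],
    [0,0,0],
    [0,0,0],
    [0,0,0],
  ],
  hand=[-1,-1,-1,-1,-1],
)

```text
clock: 14.58
eef_pos: [0.4478, -0.1013, 0.0967]
tcp_rot: [-3.142, -0.0, 2.702]
wrist_force: [-0.1, 0.3, 0.3]
finger_gap: -0.002
grip_force: 0.0
```

```bash
python3 al.py w10
```

```text
pointer 0.1 med 93.0 min 18.0 edges [153.  156.1]
pointer 0.103 med 94.0 min 19.0 edges [153.1 156. ]
pointer 0.106 med 94.0 min 20.0 edges [153.2 156. ]
pointer 0.109 med 94.0 min 19.0 edges [153.2 156. ]
clip 0.119 med 100.0 min 48.0 edges [150.9 156.9]
clip 0.122 med 101.0 min 43.0 edges [151.1 156.9]
clip 0.126 med 101.0 min 43.0 edges [151.2 156.8]
clip 0.13 med 95.0 min 42.0 edges [151.3 153.7 153.8 156.8]
pos [ 0.44776567 -0.10140804  0.09667715] tang 0.02209570896250131 rad 0.08474894059621543 F_t -0.2473477779758384 14.625
```

>>> jog_arm(
  travel=[
    [0,0.08,0],
    [0,0.08,0],
    [0,0.08,0],
    [0,0,0],
  ],
  delta_rot=[
    [0,0,0],
    [0,0,0],
    [0,0,0],
    [0,0,0],
  ],
  hand=[-1,-1,-1,-1],
)

```text
clock: 15.12
eef_pos: [0.4486, -0.0993, 0.0966]
tcp_rot: [-3.141, -0.0, 2.702]
wrist_force: [-1.1, -1.0, -0.4]
finger_gap: -0.004
grip_force: 0.8
```

```bash
python3 al.py w11
```

```text
pointer 0.1 med 93.0 min 20.0 edges [151.7 154.9]
pointer 0.103 med 93.0 min 18.0 edges [151.9 154.8]
pointer 0.106 med 94.0 min 19.0 edges [151.9 154.8]
pointer 0.109 med 94.0 min 18.0 edges [152.  154.8]
clip 0.119 med 101.0 min 51.0 edges [150.9 156.8]
clip 0.122 med 101.0 min 42.0 edges [151.1 156.9]
clip 0.126 med 102.0 min 44.0 edges [151.1 156.8]
clip 0.13 med 95.0 min 47.0 edges [151.3 156.7]
pos [ 0.44862987 -0.09926121  0.09664622] tang 0.019785717891816233 rad 0.08488912000157217 F_t 0.3842666882877603 15.175
```

>>> jog_arm(
  travel=[
    [0,-1.0,0],
    [0,-1.0,0],
    [0,0,-5],
    [0,0,-5],
    [-1.2,1.9,0],
    [-1.1,2.0,0],
    [0,0,0],
    [0,0,0],
  ],
  delta_rot=[
    [0,0,0],
    [0,0,0],
    [0,0,0],
    [0,0,0],
    [0,0,0],
    [0,0,0],
    [0,0,0],
    [0,0,0],
  ],
  hand=[-1,-1,-1,-1,-1,-1,-1,-1],
)

```text
clock: 16.18
eef_pos: [0.4769, -0.0922, 0.1964]
tcp_rot: [-3.141, -0.001, 2.701]
wrist_force: [0.1, -0.4, -0.7]
finger_gap: -0.005
grip_force: 0.0
```

```bash
python3 al.py w12
```

```text
pointer 0.1 med 95.0 min 24.0 edges [151.9 154.7]
pointer 0.103 med 96.0 min 25.0 edges [152.  154.7]
pointer 0.106 med 97.0 min 25.0 edges [152.1 154.6]
pointer 0.109 med 96.0 min 24.0 edges [152.2 154.6]
clip 0.119 med 102.0 min 58.0 edges [150.8 156.5]
clip 0.122 med 104.0 min 58.0 edges [150.7 156.6]
clip 0.126 med 106.0 min 58.0 edges [150.9 156.5]
clip 0.13 med 97.0 min 59.0 edges [151.  156.5]
pos [ 0.47684429 -0.09230406  0.19640309] tang 0.0013989193123240392 rad 0.0623862054848884 F_t 0.018708642132531643 16.225
```

>>> jog_arm(
  travel=[
    [-3.68,-2.44,0],
    [-3.68,-2.44,0],
    [-3.68,-2.44,0],
    [-3.68,-2.44,0],
    [-3.68,-2.44,0],
    [0,0,0],
    [0,0,0],
    [0,0,0],
  ],
  delta_rot=[
    [0,0,0],
    [0,0,0],
    [0,0,0],
    [0,0,0],
    [0,0,0],
    [0,0,0],
    [0,0,0],
    [0,0,0],
  ],
  hand=[-1,-1,-1,-1,-1,-1,-1,-1],
)

```text
clock: 17.23
eef_pos: [0.5914, -0.2796, 0.1968]
tcp_rot: [3.141, -0.001, 2.702]
wrist_force: [-0.1, -0.1, 0.2]
finger_gap: 0.002
grip_force: 0.0
```

```bash
python3 - <<'E'
from h import *
im,d,s=wsnap('b1');g=cv2.cvtColor(im,cv2.COLOR_BGR2GRAY)
e=np.array([.565,-.268,.102]);u,v=wproj('b1',e);print('expect',u,v,s['eef_pos'])
_,b=cv2.threshold(g,60,255,cv2.THRESH_BINARY_INV)
n,l,st,ce=cv2.connectedComponentsWithStats(b)
for i in range(1,n):
    if 150<st[i,4]<20000: w=wpix('b1',*ce[i],.102);print(st[i],ce[i].round(1),w.round(4),d[int(ce[i][1]),int(ce[i][0])])
E
```

```text
expect 319.46665660895934 201.60928984943806 [ 0.59144379 -0.27963451  0.19680625]
[  412     0   200   156 12843] [502.5  82.4] [ 0.5453 -0.1307  0.102 ] 0.22231387
[ 16  82  40 103 249] [ 36.1 134.5] [ 0.4451 -0.4182  0.102 ] 0.31803045
[ 296  182   42   43 1367] [316.4 202.9] [ 0.5649 -0.2703  0.102 ] 0.24330902
[ 64 185  41 100 769] [ 84.2 233.2] [ 0.5142 -0.4299  0.102 ] 0.34520838
[ 575  252   65  163 3307] [605.2 318.9] [ 0.7408 -0.1078  0.102 ] 0.34261185
```

>>> jog_arm(
  travel=[
    [2.8,-0.25,0],
    [0,0,4],
    [0,0,4],
    [0,0,1.4],
    [0,0,0],
    [0,0,0],
  ],
  delta_rot=[
    [0,0,0],
    [0,0,0],
    [0,0,0],
    [0,0,0],
    [0,0,0],
    [0,0,0],
  ],
  hand=[-1,-1,-1,-1,-1,-1],
)

```text
clock: 18.02
eef_pos: [0.5669, -0.2715, 0.1044]
tcp_rot: [-3.141, 0.003, 2.702]
wrist_force: [0.8, 0.0, 0.1]
finger_gap: 0.005
grip_force: 0.0
```

```bash
python3 tipz.py; python3 -c "
from h import *
s=bot.observe();print(s['eef_pos'],s['wrist_force'])"
```

```text
284 [ 0.0072 -0.0057  0.0024] [ 0.558  -0.2735  0.102 ]
288 [ 0.0105 -0.0053 -0.0093] [ 0.5552 -0.2717  0.1137]
292 [ 0.0108 -0.0051 -0.014 ] [ 0.5549 -0.2714  0.1184]
296 [ 0.0104 -0.005  -0.0169] [ 0.5553 -0.2715  0.1214]
[ 0.56699686 -0.2715679   0.10454613] [-0.38435761 -1.47771026 -0.5795049 ]
```

>>> jog_arm(
  travel=[
    [0.25,0.05,0],
    [0,0,0.8],
    [0,0,0.3],
    [0,0,0.2],
    [0,0,0.1],
    [0,0,0],
  ],
  delta_rot=[
    [0,0,0],
    [0,0,0],
    [0,0,0],
    [0,0,0],
    [0,0,0],
    [0,0,0],
  ],
  hand=[-1,-1,-1,-1,-1,-1],
)

```text
clock: 18.82
eef_pos: [0.5647, -0.27, 0.0923]
tcp_rot: [-3.141, 0.003, 2.702]
wrist_force: [-5.3, 3.2, 23.8]
finger_gap: -0.001
grip_force: 11.6
```

>>> jog_arm(
  travel=[
    [0,0,0.1],
    [0,0,0],
  ],
  delta_rot=[
    [0,0,0],
    [0,0,0],
  ],
  hand=[-1,-1],
)

```text
clock: 19.08
eef_pos: [0.5647, -0.27, 0.0922]
tcp_rot: [-3.141, 0.004, 2.702]
wrist_force: [-6.6, 4.9, 28.4]
finger_gap: -0.002
grip_force: 14.3
```

>>> jog_arm(
  travel=[
    [0,0,0.1],
    [0,0,0],
  ],
  delta_rot=[
    [0,0,0],
    [0,0,0],
  ],
  hand=[-1,-1],
)

```text
clock: 19.32
eef_pos: [0.5647, -0.27, 0.0921]
tcp_rot: [-3.141, 0.004, 2.702]
wrist_force: [-9.6, 4.7, 33.5]
finger_gap: 0.0
grip_force: 17.1
```

```bash
cat > bt.py <<'E'
from h import *
import sys
a=np.load('tz.npz')if len(sys.argv)>1 else None
if a is None:
    wsnap('tb');a=np.load('tb.npz')
d=a['d'];p=camera_params('wrist');H=np.array(p['hand_eye']);K=np.array(p['intrinsics']);R=Ro.from_euler('xyz',a['r']).as_matrix()
g=cv2.imread('pics/%s.png'%('tz' if len(sys.argv)>1 else 'tb'),0)
for u in(300,310,330):
  for v in range(240,300,3):
    q=a['p']+R@(H[:3,:3]@(np.linalg.inv(K)@[u,v,1.]*d[v,u])+H[:3,3]);print((u,v),g[v,u],q.round(4).tolist(),end=' | ')
  print()
E
python3 bt.py; python3 -c "
from h import *
s=bot.observe();print(s['moment'],s['wrist_force'],s['eef_pos'])"
```

```text
(300, 240) 152 [0.5374, -0.2677, 0.0811] | (300, 243) 154 [0.539, -0.2686, 0.0798] | (300, 246) 153 [0.5404, -0.2692, 0.0799] | (300, 249) 153 [0.5419, -0.2701, 0.079] | (300, 252) 153 [0.5433, -0.2707, 0.0791] | (300, 255) 69 [0.543, -0.2702, 0.0846] | (300, 258) 70 [0.5433, -0.2701, 0.0882] | (300, 261) 96 [0.5437, -0.2702, 0.0911] | (300, 264) 121 [0.5448, -0.2706, 0.0918] | (300, 267) 119 [0.5462, -0.2714, 0.0914] | (300, 270) 120 [0.5476, -0.2721, 0.091] | (300, 273) 114 [0.5487, -0.2726, 0.0917] | (300, 276) 118 [0.5498, -0.2731, 0.0921] | (300, 279) 112 [0.5512, -0.2738, 0.092] | (300, 282) 9 [0.5518, -0.2739, 0.0939] | (300, 285) 8 [0.5532, -0.2747, 0.0935] | (300, 288) 21 [0.5541, -0.2751, 0.0946] | (300, 291) 21 [0.5551, -0.2754, 0.0956] | (300, 294) 14 [0.5564, -0.2761, 0.0955] | (300, 297) 17 [0.5552, -0.2751, 0.1017] | 
(310, 240) 153 [0.5396, -0.2636, 0.0804] | (310, 243) 152 [0.5408, -0.2642, 0.0807] | (310, 246) 151 [0.5422, -0.2649, 0.0804] | (310, 249) 152 [0.5439, -0.2657, 0.0793] | (310, 252) 77 [0.5441, -0.2657, 0.0831] | (310, 255) 66 [0.5441, -0.2655, 0.0876] |
[... 850 characters left out ...]
258) 86 [0.5481, -0.2574, 0.0912] | (330, 261) 120 [0.5496, -0.2581, 0.0905] | (330, 264) 116 [0.5504, -0.2585, 0.0918] | (330, 267) 118 [0.5516, -0.2591, 0.0921] | (330, 270) 119 [0.5525, -0.2595, 0.0931] | (330, 273) 118 [0.5543, -0.2603, 0.0919] | (330, 276) 34 [0.5553, -0.2608, 0.0928] | (330, 279) 18 [0.5562, -0.2613, 0.0937] | (330, 282) 21 [0.557, -0.2616, 0.0952] | (330, 285) 24 [0.5583, -0.2622, 0.0951] | (330, 288) 68 [0.5569, -0.2618, 0.1014] | (330, 291) 71 [0.5569, -0.2619, 0.1043] | (330, 294) 69 [0.5568, -0.2619, 0.1073] | (330, 297) 72 [0.5566, -0.2619, 0.1105] | 
[1.20288011 2.02543197 0.03085811] [-10.24025172   4.9412148   34.05943128] [ 0.56476711 -0.26999412  0.09214497]
```

Wrist depth shows the button top at 0.095, where it was 0.102 before, and a hard stop has been reached, so it is fully down. Now I'll release it.

>>> jog_arm(
  travel=[
    [0,0,-0.5],
    [0,0,-0.5],
    [0,0,-1],
    [0,0,-4],
    [0,0,-4],
    [-2.8,0,0],
    [0,0,0],
    [0,0,0],
  ],
  delta_rot=[
    [0,0,0],
    [0,0,0],
    [0,0,0],
    [0,0,0],
    [0,0,0],
    [0,0,0],
    [0,0,0],
    [0,0,0],
  ],
  hand=[-1,-1,-1,-1,-1,-1,-1,-1],
)

```text
clock: 20.38
eef_pos: [0.5878, -0.2806, 0.1854]
tcp_rot: [3.141, -0.003, 2.702]
wrist_force: [-1.1, -0.4, 0.0]
finger_gap: -0.0
grip_force: 0.0
```

```bash
python3 - <<'E'
from h import *
wsnap('b2');a=np.load('b2.npz');p=camera_params('wrist');H=np.array(p['hand_eye']);K=np.array(p['intrinsics']);R=Ro.from_euler('xyz',a['r']).as_matrix()
u,v=wproj('b2',[.565,-.270,.102]).round().astype(int);d=np.median(a['d'][v-3:v+4,u-3:u+4])
print((a['p']+R@(H[:3,:3]@(np.linalg.inv(K)@[u,v,1.]*d)+H[:3,3])).round(4),bot.observe()['wrist_force'],a['p'])
E
```

```text
[ 0.5647 -0.2701  0.1018] [0.84323678 0.52344289 0.04644327] [ 0.58781207 -0.28063171  0.1853528 ]
```

```bash
python3 -c "
from workcell import bot
print(bot.finish_job())"
```

```text
the job is handed in; nothing more can be done
None
```

The job is handed in: the pointer is within about 0.3° of the clip, after a 1° overshoot that I pushed back from the other side. The button went fully down and came back up, and I saw nothing else move.

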